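# Weed out the rocking vial blocks

### The arm

A 7-joint arm with a two-finger parallel gripper is mounted at the origin on the work surface. World frame = base frame: x ahead of the robot, y to its left, z up, the work surface at z = 0. Lengths are in m, angles in rad, forces in N, time in s.
With the tool pointing down it reaches from about 0.4 to 0.9 m from the base axis. Payload 5.5 kg.
Tool frame: the origin (TCP) lies midway between the tips of the shut fingers; the grasp point (between the pads) lies 19 mm behind it; y points along the fingers, z is the direction in which the jaws open and shut, and the axes are right-handed (so a half turn about y gives the same grasp; the last joint's range is limited). The gripper opens to 85 mm and grips with 20 to 120 N. Pads are 22 mm wide; open, the fingers measure 114 mm over their backs; the gripper's body (76 mm by 85 mm) begins 54 mm behind the grasp point. The pads swing forward as they close: fully open they stand 13 mm farther back than shut.
Start: joints at [1.609, 0.501, -0.427, 1.55, 0.221, 1.138, -0.21], TCP at [0.145, -0.634, 0.231] pointing down, gripper open.
Joint ranges: [-2.88, 2.88], [-0.31, 2.03], [-1.54, 1.56], [0.2, 2.42], [-1.41, 4.55], [0.19, 2.02], [-2.57, 2.57]. Speed limits (rad/s): [2.57, 2.57, 3.14, 3.14, 3.14, 3.14, 3.14].

### API

Orientations are given as a unit quaternion [w, x, y, z].
In Python, from cell import status, eyes, workorder gives the robot as it stands.
- The arm moves only by the shell command python3 -m pendant 'ROWS' [FORCE]. ROWS is JSON, a list of rows, each an object with "dr": the turn, a rotation vector about the world's x, y, z in rad, a list of three; "delta_pos": the shift along the world's x, y, z in cm, a list of three; "grip": the opening, from 0 (shut) to 1 (fully open). In form: [{"dr": [ax, ay, az], "delta_pos": [dx, dy, dz], "grip": grip}, ...]. A call has 1 to 20 rows; each row is the pose to reach, as a shift and turn from the pose measured when the call began; what a row does not reach only later rows make up. A row lasts 1/10 s, in which the tool goes at most 50 mm and 8.59 degrees, less where a joint would pass 70% of its speed; a pose out of reach is approached as far as the arm can. A call with a gripper value outside its range is refused whole. The fingers move at their own pace and stop on an object; FORCE is the grip in N (left out, the last holds). Time passes only in rows, so rows that repeat a pose let the fingers close. It gives the time, the measured TCP pose, the force and the opening at its end, in the units of the state.
- status.get_obs(): the state, without advancing time (a new reading comes with each control period).
- eyes.capture(name): name is "scene" or "side" or "wrist"; returns a dict with "image" (384x512x3 uint8, red, green, blue), "intrinsics" (3x3 intrinsics, pixels), "R" (3x3) and "t" (3): a world point X has camera coordinates R X + t; the wrist camera has in their place "mount" (4x4, takes a point from camera to tool coordinates, whose origin is the TCP and whose axes are the tool frame's). Camera axes: x right, y down, z forward; pixel columns grow to the right and rows downward; lengths in m; the calibration is good to about 2 mm. A picture is of the moment at which its call begins: read the wrist's pose just before it. There is no depth.
- workorder.finish_job(): hands the job in, once; it reports no verdict.
The state is a dict: "clock": time; "joints": joint angles; "dq": joint speeds; "joint_torque": joint torques, N m; "position": TCP position; "tool_rot": TCP orientation; "force": force on the tool from outside, world axes, zero at the start; "torque": the same for the moment, N m; "finger_gap": finger opening in m.
Only numpy, scipy, OpenCV 4.12 (cv2) and the standard library are available. Lean on these libraries where they do the work, as an engineer would, in place of code of your own. Each camera call takes 0.05 s, during which the arm holds its last target.

### The job

Some of the three round vial blocks have a warped base and rock when pressed at the rim, so they would not heat evenly. Find out which by pressing round their rims, then slide every block that rocks along the bench until it is wholly on the red mat, and leave every steady one standing where it is. Do not lift or tip the blocks over, and leave the beaker and the mug beside them alone.

Things in the scene. Friction and masses are not known exactly. Their poses are not given: they have to be found in the camera images.
- mat: flat red mat on the bench, 180 mm (its x) by 600 mm (its y), under 1 mm thick, no obstacle to sliding; origin at its centre, z up. The blocks stand in a row beside it on its +x side (away from the robot), 170 to 210 mm from its centre line along its x and at least 150 mm apart along its y
- block_a: round aluminium block, 120 mm diameter, about 0.6 kg. Origin: centre of its underside, at bench level, z up. Flat rim 30 mm above the bench, free from radius 31 to 59 mm; in the middle a solid round cluster of white and black vial caps, 26 mm radius, up to 55 mm (on a disc of 30 mm radius up to 33 mm). Side wall from 9 to 30 mm high, over a dark rubber foot ring (support at 50 mm radius)
- block_b: a block just like block_a to look at, same sizes and origin. All three stand level when let go. Which are steady and which warped is not told and cannot be seen. A steady one stands firm wherever its rim is pressed. A warped one stands on one half of its foot ring and rocks about a diameter when pressed over the other half; which half differs from block to block and is not tied to its axes
- block_c: a block just like block_a to look at, same sizes and origin. A warped block, pressed with 4 N or more at 55 mm from its centre, tips by 0.12 rad: the rim sinks some 5 mm at the softest spot, still 2 to 4 mm at 45 degrees to either side of it, nothing (under 1 mm) over the other half; it falls back when let go
- beaker: white plastic beaker, 70 mm wide, 80 mm tall, by one end of the mat; origin at the centre of its underside. To be left alone
- mug: blue mug, 76 mm wide, 85 mm tall, by the other end of the mat; origin at the centre of its underside. To be left alone
Things that resemble listed ones, but are neither listed nor needed, are in the scene too. What is shaped like the block_b but pink is not meant. What is shaped like the block_c but purple is not meant.

How it is judged:
By the outcome, as a careful person would: the job done as asked, in the order asked, and still so for the second after the job is handed in, with the robot touching nothing.
It also fails if it takes over 72 s, if anything falls off the work surface, if the arm or the gripper's body presses on something with over 40 N, if the wrist force passes 120 N, or if a joint passes its speed limit or range.

## Working session

There is one attempt and no reset: what is moved stays moved. The work goes in short steps, Python scripts to look and compute and a shell command to move; the robot and the scene stay as the last step left them, time stands still between calls to the robot, and variables do not carry over. Pictures are saved under pics/ and viewed, and the job is handed in when it is done.

```bash
ls; mkdir -p pics
python3 - <<'E'
from cell import status, eyes
import cv2
print(status.get_obs())
for n in ("scene","side","wrist"):
    c=eyes.capture(n)
    cv2.imwrite(f"pics/{n}0.png",c["image"][:,:,::-1])
    print(n,{k:v for k,v in c.items() if k!="image"})
E
```

```text
pics
{'clock': 0.0, 'joints': array([ 1.60924032,  0.50186658, -0.42678456,  1.55145234,  0.22084042,
        1.13827839, -0.21031049]), 'dq': array([ 9.44238662e-04,  9.30347970e-04, -4.15260763e-04, -1.35259816e-03,
        3.82324838e-05,  1.14574895e-03, -2.51284735e-04]), 'joint_torque': array([ 1.40209715e-03, -5.69520164e+01, -5.81688926e+00, -2.80938148e+01,
        1.02725453e-02,  1.21534977e-02,  2.01469732e-05]), 'position': array([ 0.14465375, -0.63299486,  0.23024604]), 'tool_rot': array([ 0.07925156, -0.07937991,  0.70332682, -0.70196112]), 'force': array([-0.11136758,  0.23153675,  0.42392507]), 'torque': array([-0.04072223, -0.01328084, -0.01352554]), 'finger_gap': 0.08508544324310965}
scene {'intrinsics': array([[370.56265569,   0.        , 249.5408773 ],
       [  0.        , 370.56265569, 198.46631234],
       [  0.        ,   0.        ,   1.        ]]), 'R': array([[-0.47545683,  0.87963458,  0.0135575 ],
       [ 0.57928082,  0.32463467, -0.74769383],
       [-0.66209858, -0.34764254, -0.66390521]]), 't': array([ 0.2802287 , -0.27372137,  1.52358244])}
side {'i
[... 197 characters left out ...]
8493494,  0.00870905],
       [-0.04126793, -0.56836251, -0.82174267],
       [ 0.07474456,  0.81838262, -0.56979219]]), 't': array([-0.56242917,  0.03182215,  0.90183145])}
wrist {'intrinsics': array([[320.28259072,   0.        , 261.77442461],
       [  0.        , 320.28259072, 186.05724981],
       [  0.        ,   0.        ,   1.        ]]), 'mount': array([[-2.65621472e-04,  9.46214495e-01,  3.23539888e-01,
        -8.33317716e-02],
       [ 1.18484188e-03, -3.23539374e-01,  9.46213966e-01,
        -1.42124396e-01],
       [ 9.99999263e-01,  6.34678354e-04, -1.03517555e-03,
         5.21120749e-05],
       [ 0.00000000e+00,  0.00000000e+00,  0.00000000e+00,
         1.00000000e+00]])}
```

View pics/scene0.png

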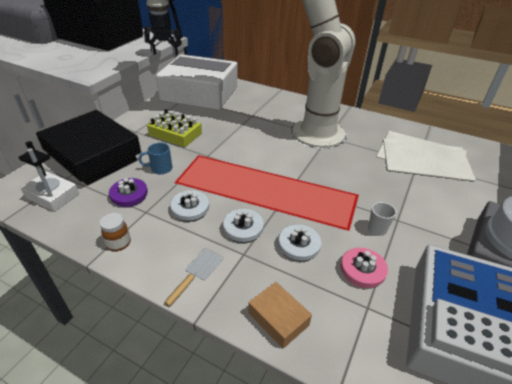

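View pics/side0.png

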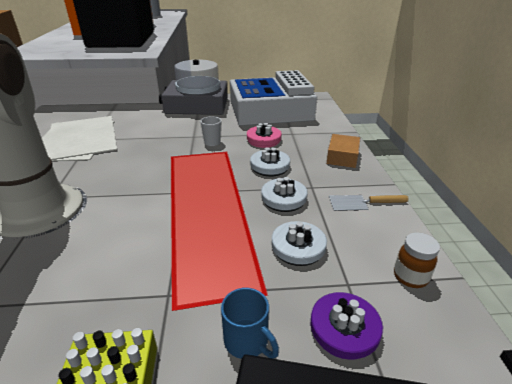

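View pics/wrist0.png

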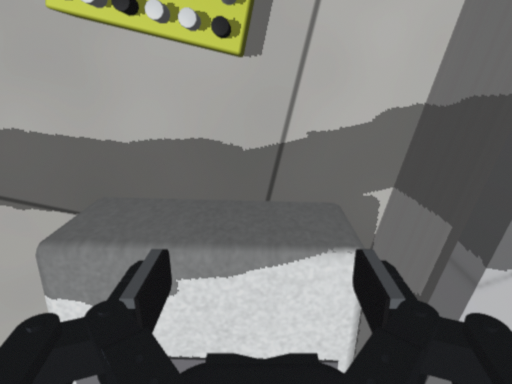

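The scene view shows three silver blocks at px (189,205), (243,224) and (300,241). The red mat lies behind them, the mug is at (158,158) and the beaker at (381,219). The purple and pink decoys sit at the ends of the row. Next I'll measure these from both views.

```bash
cat > h.py <<'E'
import numpy as np, cv2
from cell import status, eyes
def ray(c,px):
    K=c["intrinsics"];R=np.array(c["R"]);t=np.array(c["t"])
    d=R.T@np.linalg.solve(K,[px[0],px[1],1.]); return -R.T@t,d
def onplane(c,px,z):
    o,d=ray(c,px); return o+d*(z-o[2])/d[2]
def proj(c,X):
    p=c["intrinsics"]@(np.array(c["R"])@np.array(X)+np.array(c["t"])); return p[:2]/p[2]
def tri(c1,p1,c2,p2):
    o1,d1=ray(c1,p1);o2,d2=ray(c2,p2)
    s=np.linalg.lstsq(np.stack([d1,-d2],1),o2-o1,rcond=None)[0]
    a=o1+s[0]*d1;b=o2+s[1]*d2
    return (a+b)/2,np.linalg.norm(a-b)
E
python3 - <<'E'
from h import *
for n,pts in (("scene",[(175,208),(189,215),(243,237),(230,222),(300,255),(240,255),(120,250)]),("side",[(280,240),(270,195),(258,163),(300,262),(300,180),(330,150)])):
    im=cv2.imread(f"pics/{n}0.png");h=cv2.cvtColor(im,cv2.COLOR_BGR2HSV)
    print(n,[tuple(h[p[1],p[0]]) for p in pts])
    m=cv2.inRange(h,(95,15,120),(125,75,255))
    cs,_=cv2.findContours(m,cv2.RETR_EXTERNAL,cv2.CHAIN_APPROX_NONE)
    for c in cs:
        if cv2.contourArea(c)>150: print(cv2.contourArea(c),cv2.boundingRect(c))
    red=cv2.inRange(h,(0,150,120),(6,255,255))|cv2.inRange(h,(174,150,120),(180,255,255))
    cs,_=cv2.findContours(red,cv2.RETR_EXTERNAL,cv2.CHAIN_APPROX_NONE)
    c=max(cs,key=cv2.contourArea); q=cv2.approxPolyDP(c,5,True)[:,0]; print("mat",q.tolist())
    cap=eyes.capture(n)
    print([onplane(cap,p,0.0005).round(3).tolist() for p in q])
E
```

```text
scene [(np.uint8(102), np.uint8(16), np.uint8(201)), (np.uint8(103), np.uint8(18), np.uint8(195)), (np.uint8(99), np.uint8(19), np.uint8(178)), (np.uint8(99), np.uint8(17), np.uint8(190)), (np.uint8(101), np.uint8(19), np.uint8(192)), (np.uint8(21), np.uint8(10), np.uint8(174)), (np.uint8(14), np.uint8(44), np.uint8(115))]
634.0 (279, 225, 42, 34)
549.5 (223, 210, 40, 31)
470.5 (171, 192, 37, 27)
mat [[175, 182], [346, 229], [357, 197], [201, 156]]
[[0.55, -0.311, 0.0], [0.48, 0.27, 0.0], [0.321, 0.257, 0.0], [0.379, -0.32, 0.0]]
side [(np.uint8(103), np.uint8(28), np.uint8(210)), (np.uint8(103), np.uint8(27), np.uint8(201)), (np.uint8(104), np.uint8(27), np.uint8(202)), (np.uint8(104), np.uint8(33), np.uint8(116)), (np.uint8(15), np.uint8(7), np.uint8(152)), (np.uint8(16), np.uint8(151), np.uint8(101))]
977.5 (272, 221, 55, 38)
439.5 (329, 195, 39, 15)
544.5 (261, 179, 46, 26)
349.5 (250, 150, 40, 20)
mat [[226, 152], [171, 157], [172, 310], [223, 298], [177, 304], [177, 242], [185, 252], [202, 243], [203, 250], [216, 246], [235, 259], [240, 253], [251, 257], [256, 288], [266, 295]]
[[0.48, 0.269, 0.0], [0.306, 0.247, 0.0], [0.376, -0.339, 0.0], [0.469, -0.319, 0.0], [0.384, -0.327, 0.0], [0.366, -0.155, 0.0], [0.387, -0.188, 0.0], [0.422, -0.162, 0.0], [0.425, -0.185, 0.0], [0.453, -0.174, 0.0], [0.494, -0.218, 0.0], [0.506, -0.201, 0.0], [0.529, -0.215, 0.0], [0.533, -0.3, 0.0], [0.55, -0.319, 0.0]]
```

```bash
cat >> h.py <<'E'
from scipy.optimize import least_squares
def blocks(c,z=0.03):
    h=cv2.cvtColor(cv2.cvtColor(c["image"],cv2.COLOR_RGB2BGR),cv2.COLOR_BGR2HSV)
    m=cv2.inRange(h,(95,12,90),(125,75,255)); m=cv2.morphologyEx(m,cv2.MORPH_OPEN,np.ones((2,2)))
    m=cv2.morphologyEx(m,cv2.MORPH_CLOSE,np.ones((5,5)))
    cs,_=cv2.findContours(m,cv2.RETR_EXTERNAL,cv2.CHAIN_APPROX_NONE)
    o=-np.array(c["R"]).T@np.array(c["t"]); out=[]
    for k in cs:
        if cv2.contourArea(k)<250: continue
        k=cv2.convexHull(k)[:,0]
        # densify hull
        P=[];n=len(k)
        for i in range(n):
            a,b=k[i].astype(float),k[(i+1)%n].astype(float)
            L=max(1,int(np.hypot(*(b-a))))
            P+=[a+(b-a)*j/L for j in range(L)]
        W=np.array([onplane(c,p,z)[:2] for p in P])
        ctr=W.mean(0); px0=np.mean(P,0)
        for _ in range(5):
            d=W-ctr; v=(ctr-o[:2])/np.linalg.norm(ctr-o[:2])
            s=(d@v)/np.linalg.norm(d,axis=1)
            B=W[s>-0.1]
            r=least_squares(lambda q:np.hypot(B[:,0]-q[0],B[:,1]-q[1])-q[2],[*ctr,.06],loss='soft_l1',f_scale=.002)
            ctr=r.x[:2]
        out.append((ctr.round(4).tolist(),round(r.x[2],4),round(np.sqrt(np.mean(r.fun**2))*1e3,2),px0.round(0).tolist()))
    return out
def mat(c):
    h=cv2.cvtColor(cv2.cvtColor(c["image"],cv2.COLOR_RGB2BGR),cv2.COLOR_BGR2HSV)
    red=cv2.inRange(h,(0,120,80),(7,255,255))|cv2.inRange(h,(173,120,80),(180,255,255))
    red=cv2.morphologyEx(red,cv2.MORPH_CLOSE,np.ones((7,7)))
    cs,_=cv2.findContours(red,cv2.RETR_EXTERNAL,cv2.CHAIN_APPROX_NONE)
    k=max(cs,key=cv2.contourArea)[:,0]
    W=np.array([onplane(c,p,0.0005)[:2] for p in k],np.float32)
    (x,y),(w,hh),a=cv2.minAreaRect(W)
    return (x,y),(w,hh),a,cv2.boxPoints(((x,y),(w,hh),a)).round(3).tolist()
E
python3 - <<'E'
from h import *
C={n:eyes.capture(n) for n in("scene","side")}
for n in C:
    print(n); [print(b) for b in blocks(C[n])]; print(mat(C[n]))
# cap cluster + decoys height check
print(tri(C["scene"],(189,205),C["side"],(299,243)))
E
```

```text
scene
([0.8092, -0.0038], np.float64(0.0348), np.float64(3.51), [205.0, 265.0])
([0.6155, 0.1757], np.float64(0.0571), np.float64(0.46), [301.0, 243.0])
([0.6349, 0.0051], np.float64(0.0573), np.float64(0.65), [244.0, 226.0])
([0.191, 0.6877], np.float64(0.0083), np.float64(1.01), [503.0, 232.0])
([0.641, -0.1805], np.float64(0.0567), np.float64(1.61), [190.0, 206.0])
((0.42868438363075256, -0.02780216932296753), (0.17893390357494354, 0.5963459014892578), 7.017796993255615, [[0.30300000309944153, 0.25699999928474426], [0.37599998712539673, -0.33500000834465027], [0.5540000200271606, -0.31299999356269836], [0.48100000619888306, 0.27900001406669617]])
side
([0.6352, -0.1983], np.float64(0.0585), np.float64(0.36), [300.0, 243.0])
([0.7788, -0.096], np.float64(0.0553), np.float64(5.22), [350.0, 203.0])
([0.6292, -0.0128], np.float64(0.0584), np.float64(0.66), [285.0, 194.0])
([0.6114, 0.1492], np.float64(0.0597), np.float64(3.1), [271.0, 162.0])
([0.8264, 0.8048], np.float64(0.0569), np.float64(6.24), [279.0, 107.0])
([0.2753, 1.2581], np.float64(0.0329), np.float64(3.97), [194.0, 83.0])
((0.4282662868499756, -0.0327494740486145), (0.179939404129982, 0.5985538959503174), 6.832633972167969, [[0.30300000309944153, 0.2540000081062317], [0.375, -0.3409999907016754], [0.5529999732971191, -0.3190000057220459], [0.4819999933242798, 0.2750000059604645]])
(array([ 0.63480922, -0.19232831,  0.01404548]), np.float64(0.0022057780579411903))
```

Run:
```python
from h import *
rows=[]
for n,(x0,y0,x1,y1) in (("scene",(160,180,330,265)),("side",(240,140,340,270))):
    im=cv2.imread(f"pics/{n}0.png")
    h=cv2.cvtColor(im,cv2.COLOR_BGR2HSV); m=cv2.inRange(h,(95,12,90),(125,75,255))
    a=im[y0:y1,x0:x1].copy(); b=a.copy(); b[m[y0:y1,x0:x1]>0]=(0,255,0)
    s=4 if n=="side" else 4
    v=np.hstack([a,b]) if n=="side" else np.vstack([a,b])
    v=cv2.resize(v,None,fx=s if n=="scene" else 4,fy=s if n=="scene" else 4,interpolation=cv2.INTER_NEAREST)
    print(v.shape); v=v[:, :800]; 
    cv2.imwrite(f"pics/{n}_crop.png",cv2.resize(v,(min(800,v.shape[1]),min(600,v.shape[0]))))
```

```text
(680, 680, 3)
(520, 800, 3)
```

View pics/scene_crop.png

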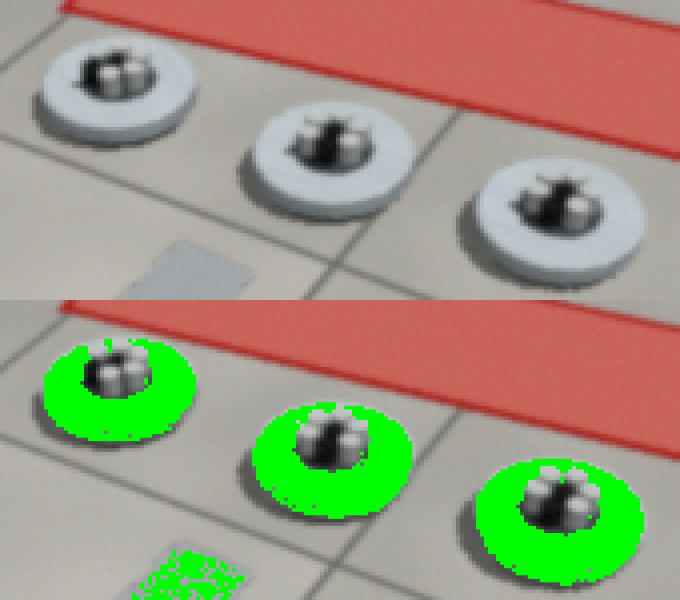

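View pics/side_crop.png

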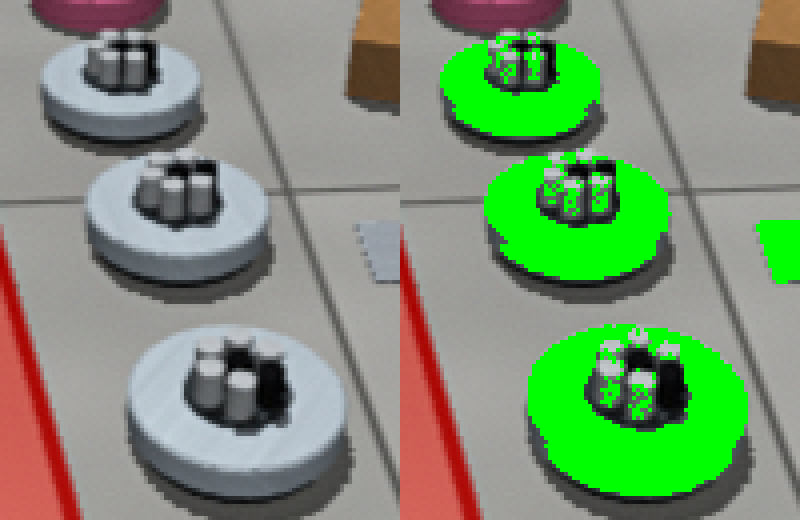

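```bash
cat >> h.py <<'E'
def boxes(c,lo=(95,12,90),hi=(125,75,255),amin=250):
    h=cv2.cvtColor(cv2.cvtColor(c["image"],cv2.COLOR_RGB2BGR),cv2.COLOR_BGR2HSV)
    m=cv2.inRange(h,lo,hi); m=cv2.morphologyEx(m,cv2.MORPH_OPEN,np.ones((2,2)));m=cv2.morphologyEx(m,cv2.MORPH_CLOSE,np.ones((5,5)))
    cs,_=cv2.findContours(m,cv2.RETR_EXTERNAL,cv2.CHAIN_APPROX_NONE)
    return [cv2.boundingRect(k) for k in cs if cv2.contourArea(k)>amin]
def lateral(c1,u1,c2,u2,z):
    A=[];b=[]
    for c,u in((c1,u1),(c2,u2)):
        k=(u-c["intrinsics"][0,2])/c["intrinsics"][0,0]
        a=np.array(c["R"])[0]-k*np.array(c["R"])[2]; d=c["t"][0]-k*c["t"][2]
        A.append(a[:2]);b.append(-d-a[2]*z)
    return np.linalg.solve(A,b)
E
python3 - <<'E'
from h import *
C={n:eyes.capture(n) for n in("scene","side")}
B={n:boxes(C[n]) for n in C}
print(B)
s=sorted([b for b in B["scene"] if 190<b[1]<240 and b[0]<330 and b[2]>30],key=lambda b:b[0])
d=sorted([b for b in B["side"] if 240<b[0]<300 and 140<b[1]<240],key=lambda b:-b[1])
for a,b in zip(s,d):
    u1=a[0]+(a[2]-1)/2;u2=b[0]+(b[2]-1)/2
    p=lateral(C["scene"],u1,C["side"],u2,.022); print(a,b,p.round(4))
    for n in C: # predicted silhouette rows for the rim back edge (z .03), base front
        c=C[n];o=-np.array(c["R"]).T@c["t"];v=(p-o[:2])/np.linalg.norm(p-o[:2])
        print(n,"back rim z30",proj(c,[*(p+.06*v),.03]).round(1),"front bottom z9",proj(c,[*(p-.06*v),.009]).round(1),"front rim",proj(c,[*(p-.06*v),.03]).round(1))
E
```

```text
{'scene': [(193, 253, 28, 25), (280, 226, 42, 35), (224, 210, 40, 33), (489, 209, 23, 49), (172, 192, 37, 29)], 'side': [(273, 222, 55, 43), (330, 196, 40, 15), (262, 179, 47, 32), (251, 152, 40, 23), (239, 84, 78, 42), (164, 61, 62, 36)]}
(172, 192, 37, 29) (273, 222, 55, 43) [ 0.639  -0.1835]
scene back rim z30 [188.2 190.8] front bottom z9 [192.1 221.5] front rim [191.4 216.5]
side back rim z30 [301.9 217.7] front bottom z9 [297.7 260.8] front rim [298.4 253.5]
(224, 210, 40, 33) (262, 179, 47, 32) [0.6328 0.0029]
scene back rim z30 [243.6 208.8] front bottom z9 [243.4 243.1] front rim [243.4 238.1]
side back rim z30 [285.9 175.8] front bottom z9 [283.9 207.8] front rim [284.4 201. ]
(280, 226, 42, 35) (251, 152, 40, 23) [0.6137 0.1756]
scene back rim z30 [303.1 225.1] front bottom z9 [297.5 261.4] front rim [298.2 256.4]
side back rim z30 [270.8 147.3] front bottom z9 [270.1 172.7] front rim [270.3 166.4]
```

```bash
cat >> h.py <<'E'
from scipy.spatial.transform import Rotation as Ro
def pose():
    o=status.get_obs(); return o,np.array(o["position"]),Ro.from_quat(np.roll(o["tool_rot"],-1)).as_matrix()
def wcap():
    o,p,R=pose(); c=eyes.capture("wrist"); M=np.array(c["mount"])
    Rc=R@M[:3,:3]; tc=R@M[:3,3]+p
    c["R"]=Rc.T; c["t"]=-Rc.T@tc; return c
E
python3 - <<'E'
from h import *
o,p,R=pose(); print(p,R.round(3),o["clock"])
E
```

```text
[ 0.14492028 -0.63359872  0.23121143] [[-0.975  0.     0.223]
 [-0.223  0.    -0.975]
 [-0.    -1.    -0.   ]] 0.45
```

```bash
python3 -m pendant '[{"dr":[0,0,0],"delta_pos":[2,3,3],"grip":0},{"dr":[0,0,0],"delta_pos":[5,6,5],"grip":0},{"dr":[0,0,-0.1],"delta_pos":[53,63,2],"grip":0},{"dr":[0,0,-0.1],"delta_pos":[53,63,2],"grip":0},{"dr":[0,0,-0.1],"delta_pos":[53,63,2],"grip":0},{"dr":[0,0,-0.1],"delta_pos":[53,63,2],"grip":0},{"dr":[0,0,-0.1],"delta_pos":[53,63,2],"grip":0},{"dr":[0,0,-0.1],"delta_pos":[53,63,2],"grip":0},{"dr":[0,0,-0.1],"delta_pos":[53,63,2],"grip":0},{"dr":[0,0,-0.1],"delta_pos":[53,63,2],"grip":0},{"dr":[0,0,-0.1],"delta_pos":[53,63,2],"grip":0},{"dr":[0,0,-0.1],"delta_pos":[53,63,2],"grip":0},{"dr":[0,0,-0.1],"delta_pos":[53,63,2],"grip":0},{"dr":[0,0,-0.1],"delta_pos":[53,63,2],"grip":0},{"dr":[0,0,-0.1],"delta_pos":[53,63,2],"grip":0},{"dr":[0,0,-0.1],"delta_pos":[53,63,2],"grip":0},{"dr":[0,0,-0.1],"delta_pos":[53,63,2],"grip":0},{"dr":[0,0,-0.1],"delta_pos":[53,63,2],"grip":0},{"dr":[0,0,-0.1],"delta_pos":[53,63,2],"grip":0},{"dr":[0,0,-0.1],"delta_pos":[53,63,2],"grip":0}]'
python3 - <<'E'
from h import *
o,p,R=pose(); print(p,R.round(3),o["clock"],o["joints"].round(2))
c=wcap(); cv2.imwrite("pics/w1.png",c["image"][:,:,::-1])
for b in blocks(c): print(b)
E
```

```text
clock: 2.45
position: [0.6745, -0.0051, 0.251]
tool_rot: [-0.043, 0.044, -0.705, 0.706]
force: [0.1, -0.6, -0.6]
finger_gap: 0.0001
[ 0.67451373 -0.00508999  0.25098559] [[-0.992 -0.001  0.123]
 [-0.123 -0.001 -0.992]
 [ 0.001 -1.     0.001]] 2.45 [ 0.42  0.58 -0.68  1.45  0.38  1.24 -1.75]
([0.633, -0.1914], np.float64(0.0587), np.float64(0.25), [408.0, 200.0])
([0.6273, -0.0045], np.float64(0.0591), np.float64(0.32), [256.0, 188.0])
([0.596, 0.1684], np.float64(0.0476), np.float64(2.23), [116.0, 186.0])
([0.8008, -0.0279], np.float64(0.0354), np.float64(2.94), [299.0, 45.0])
```

View pics/w1.png

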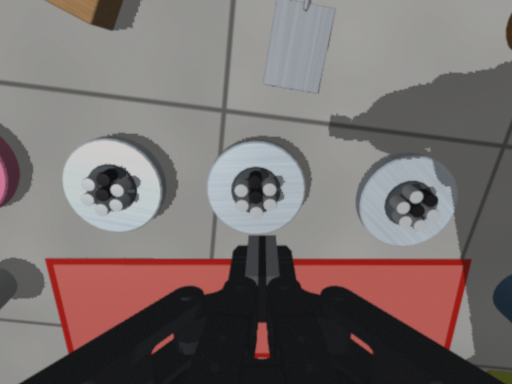

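The wrist view shows the blocks at px (113,184), (256,187) and (408,200), with the mat below them. The left block's mask is poor because the light is brighter there, so I'll fit that rim by segmenting against the bench.

Run:
```python
from h import *
c=wcap()
h=cv2.cvtColor(cv2.cvtColor(c["image"],cv2.COLOR_RGB2BGR),cv2.COLOR_BGR2HSV)
print([tuple(map(int,h[y,x])) for x,y in ((75,185),(80,165),(150,165),(110,150),(115,222),(30,220),(190,140),(185,220))])
# hue relative mask
for lo in ((60,5,90),(80,6,120),(85,8,120)):
    m=cv2.inRange(h,lo,(130,80,255))
    m=cv2.morphologyEx(cv2.morphologyEx(m,cv2.MORPH_OPEN,np.ones((3,3))),cv2.MORPH_CLOSE,np.ones((9,9)))
    cs,_=cv2.findContours(m,cv2.RETR_EXTERNAL,cv2.CHAIN_APPROX_NONE)
    for k in cs:
        if cv2.contourArea(k)<2500: continue
        hl=cv2.convexHull(k)[:,0]; e=cv2.fitEllipse(hl.astype(np.float32))
        print(lo,cv2.contourArea(k),cv2.boundingRect(k),np.round(e[0],1),np.round(e[1],1), onplane(c,e[0],.028).round(4)[:2])
cs=None
red=cv2.inRange(h,(0,120,80),(7,255,255))|cv2.inRange(h,(173,120,80),(180,255,255))
ys,xs=np.where(red)
for col in (100,200,320,420):
    y=ys[xs==col].min(); print(col,y,onplane(c,(col,y),0).round(4))
```

```text
[(90, 11, 202), (85, 8, 202), (100, 9, 167), (8, 5, 205), (103, 23, 198), (30, 7, 150), (30, 4, 145), (20, 5, 144)]
(60, 5, 90) 3962.0 (61, 158, 101, 75) [111.1 185.2] [ 89.3 105. ] [0.6119 0.1694]
(60, 5, 90) 7232.5 (355, 155, 102, 91) [405.5 198.9] [ 91.3 103.7] [ 0.6381 -0.1873]
(60, 5, 90) 7275.5 (206, 140, 99, 95) [254.7 186.8] [94.5 99.7] [ 0.6311 -0.0025]
(60, 5, 90) 4940.5 (262, 0, 72, 93) [296.9  44.9] [ 74.5 112.2] [ 0.7927 -0.0282]
(80, 6, 120) 3590.0 (61, 160, 100, 73) [110.3 189.9] [ 79.5 102.8] [0.6058 0.1705]
(80, 6, 120) 6416.5 (358, 156, 96, 90) [406.5 200.8] [ 87.2 100.2] [ 0.6358 -0.1892]
(80, 6, 120) 7131.0 (206, 141, 98, 94) [254.5 187.2] [93.4 98.9] [ 0.6305 -0.0023]
(80, 6, 120) 4912.0 (263, 0, 71, 93) [296.4  44.2] [ 71.5 116.3] [ 0.7933 -0.0276]
(85, 8, 120) 3202.0 (61, 160, 100, 73) [110.2 190. ] [ 79.  102.1] [0.6056 0.1707]
(85, 8, 120) 6402.0 (358, 156, 96, 90) [406.4 200.7] [ 86.9 100.1] [ 0.6359 -0.189 ]
(85, 8, 120) 7108.0 (206, 141, 98, 94) [254.6 187.2] [93.3 98.7] [ 0.6306 -0.0024]
(85, 8, 120) 4887.5 (263, 0, 71, 93) [296.2  43.6] [ 79.4 105.8] [ 0.7938 -0.0273]
100 259 [0.4879 0.2007 0.    ]
200 259 [0.5052 0.061  0.    ]
320 259 [ 0.5258 -0.1067  0.    ]
420 259 [ 0.5431 -0.2464  0.    ]
```

```bash
python3 -m pendant '[{"dr":[0,0,0],"delta_pos":[-0.1,0.6,-5],"grip":0},{"dr":[0,0,0],"delta_pos":[-0.1,0.6,-10],"grip":0},{"dr":[0,0,0],"delta_pos":[-0.1,0.6,-15],"grip":0},{"dr":[0,0,0],"delta_pos":[-0.1,0.6,-19],"grip":0},{"dr":[0,0,0],"delta_pos":[-0.1,0.6,-21],"grip":0},{"dr":[0,0,0],"delta_pos":[-0.1,0.6,-21.8],"grip":0},{"dr":[0,0,0],"delta_pos":[-0.1,0.6,-21.8],"grip":0}]'
python3 -m pendant '[{"dr":[0,0,0],"delta_pos":[0,0,-0.2],"grip":0},{"dr":[0,0,0],"delta_pos":[0,0,-0.4],"grip":0},{"dr":[0,0,0],"delta_pos":[0,0,-0.4],"grip":0}]'
python3 - <<'E'
from h import *
o,p,R=pose();print(o["clock"],p,o["force"],o["joints"].round(2));c=wcap(); cv2.imwrite("pics/w2.png",c["image"][:,:,::-1])
E
```

```text
clock: 3.25
position: [0.6738, -0.0006, 0.0337]
tool_rot: [-0.043, 0.043, -0.705, 0.706]
force: [-0.2, 0.1, -0.1]
finger_gap: 0.0001
clock: 3.55
position: [0.6748, -0.0006, 0.0312]
tool_rot: [-0.044, 0.042, -0.705, 0.706]
force: [-0.6, -0.0, 0.1]
finger_gap: -0.0004
3.55 [ 6.74799206e-01 -6.45667817e-04  3.11878278e-02] [-0.59545803 -0.00846312  0.05597181] [ 0.35  0.82 -0.57  1.6   0.54  0.88 -1.88]
```

View pics/w2.png

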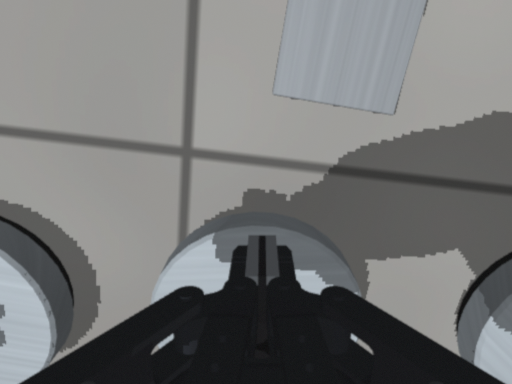

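The shut fingertips at px (262,240) are over the outer rim of the middle block, with no contact yet. I'll press on.

```bash
python3 -m pendant '[{"dr":[0,0,0],"delta_pos":[0,0,-0.3],"grip":0},{"dr":[0,0,0],"delta_pos":[0,0,-0.5],"grip":0},{"dr":[0,0,0],"delta_pos":[0,0,-0.5],"grip":0}]'
```

```text
clock: 3.9
position: [0.6754, -0.0005, 0.0294]
tool_rot: [-0.044, 0.042, -0.705, 0.707]
force: [-6.9, -1.2, 19.1]
finger_gap: 0.0
```

```bash
python3 -m pendant '[{"dr":[0,0,0],"delta_pos":[0,0,4],"grip":0},{"dr":[0,0,0],"delta_pos":[-4,-0.4,4.2],"grip":0},{"dr":[0,0,0],"delta_pos":[-8.3,-0.9,4.2],"grip":0},{"dr":[0,0,0],"delta_pos":[-9.3,-1,4],"grip":0},{"dr":[0,0,0],"delta_pos":[-9.3,-1,2],"grip":0},{"dr":[0,0,0],"delta_pos":[-9.3,-1,0.5],"grip":0},{"dr":[0,0,0],"delta_pos":[-9.3,-1,0.1],"grip":0},{"dr":[0,0,0],"delta_pos":[-9.3,-1,-0.2],"grip":0},{"dr":[0,0,0],"delta_pos":[-9.3,-1,-0.3],"grip":0},{"dr":[0,0,0],"delta_pos":[-9.3,-1,-0.3],"grip":0}]'
```

```text
clock: 4.9
position: [0.581, -0.0129, 0.0279]
tool_rot: [-0.042, 0.043, -0.703, 0.709]
force: [-12.8, -4.6, 23.3]
finger_gap: 0.0002
```

```bash
python3 -m pendant '[{"dr":[0,0,0],"delta_pos":[0,0,4],"grip":0},{"dr":[0,0,0],"delta_pos":[2,2.7,4.2],"grip":0},{"dr":[0,0,0],"delta_pos":[4.1,5.5,4],"grip":0},{"dr":[0,0,0],"delta_pos":[4.1,5.5,2],"grip":0},{"dr":[0,0,0],"delta_pos":[4.1,5.5,0.6],"grip":0},{"dr":[0,0,0],"delta_pos":[4.1,5.5,0.3],"grip":0}]'
python3 -m pendant '[{"dr":[0,0,0],"delta_pos":[0,0,-0.3],"grip":0},{"dr":[0,0,0],"delta_pos":[0,0,-0.5],"grip":0},{"dr":[0,0,0],"delta_pos":[0,0,-0.5],"grip":0}]'
```

```text
clock: 5.5
position: [0.6212, 0.0428, 0.0296]
tool_rot: [-0.041, 0.044, -0.703, 0.708]
force: [-5.0, 2.1, 16.1]
finger_gap: -0.0001
clock: 5.8
position: [0.6215, 0.0433, 0.0291]
tool_rot: [-0.041, 0.043, -0.703, 0.709]
force: [-12.8, -0.5, 36.4]
finger_gap: 0.0
```

```bash
python3 -m pendant '[{"dr":[0,0,0],"delta_pos":[0,0,4],"grip":0},{"dr":[0,0,0],"delta_pos":[0.5,-4,4.2],"grip":0},{"dr":[0,0,0],"delta_pos":[1.0,-8.3,4.2],"grip":0},{"dr":[0,0,0],"delta_pos":[1.2,-9.4,4],"grip":0},{"dr":[0,0,0],"delta_pos":[1.2,-9.4,2],"grip":0},{"dr":[0,0,0],"delta_pos":[1.2,-9.4,0.6],"grip":0},{"dr":[0,0,0],"delta_pos":[1.2,-9.4,0.2],"grip":0},{"dr":[0,0,0],"delta_pos":[1.2,-9.4,0],"grip":0},{"dr":[0,0,0],"delta_pos":[1.2,-9.4,-0.15],"grip":0},{"dr":[0,0,0],"delta_pos":[1.2,-9.4,-0.15],"grip":0}]'
```

```text
clock: 6.8
position: [0.6337, -0.0502, 0.028]
tool_rot: [-0.042, 0.043, -0.703, 0.709]
force: [-0.9, -0.3, 1.5]
finger_gap: 0.0001
```

Only 1.5 N at z = 28.0 mm, below the firm rim level, so I'll press a little further.

```bash
python3 -m pendant '[{"dr":[0,0,0],"delta_pos":[0,0,-0.2],"grip":0},{"dr":[0,0,0],"delta_pos":[0,0,-0.4],"grip":0},{"dr":[0,0,0],"delta_pos":[0,0,-0.4],"grip":0}]'
```

```text
clock: 7.1
position: [0.6344, -0.0505, 0.0258]
tool_rot: [-0.042, 0.043, -0.702, 0.709]
force: [-4.3, -2.5, 11.5]
finger_gap: 0.0001
```

```bash
python3 -m pendant '[{"dr":[0,0,0],"delta_pos":[0,0,2.5],"grip":0},{"dr":[0,0,0],"delta_pos":[-0.3,-4,3],"grip":0},{"dr":[0,0,0],"delta_pos":[-0.6,-8.5,3],"grip":0},{"dr":[0,0,0],"delta_pos":[-0.7,-9.4,2],"grip":0},{"dr":[0,0,0],"delta_pos":[-0.7,-9.4,0.8],"grip":0},{"dr":[0,0,0],"delta_pos":[-0.7,-9.4,0.5],"grip":0},{"dr":[0,0,0],"delta_pos":[-0.7,-9.4,0.2],"grip":0},{"dr":[0,0,0],"delta_pos":[-0.7,-9.4,0.1],"grip":0},{"dr":[0,0,0],"delta_pos":[-0.7,-9.4,0.1],"grip":0}]'
```

```text
clock: 8.0
position: [0.627, -0.1439, 0.0293]
tool_rot: [-0.042, 0.044, -0.701, 0.71]
force: [-9.1, -4.1, 21.8]
finger_gap: 0.0
```

```bash
python3 -m pendant '[{"dr":[0,0,0],"delta_pos":[0,0,4],"grip":0},{"dr":[0,0,0],"delta_pos":[0.5,-4,4.2],"grip":0},{"dr":[0,0,0],"delta_pos":[1.0,-8.3,4.2],"grip":0},{"dr":[0,0,0],"delta_pos":[1.2,-9.4,4],"grip":0},{"dr":[0,0,0],"delta_pos":[1.2,-9.4,2],"grip":0},{"dr":[0,0,0],"delta_pos":[1.2,-9.4,0.6],"grip":0},{"dr":[0,0,0],"delta_pos":[1.2,-9.4,0.2],"grip":0},{"dr":[0,0,0],"delta_pos":[1.2,-9.4,0],"grip":0},{"dr":[0,0,0],"delta_pos":[1.2,-9.4,-0.2],"grip":0},{"dr":[0,0,0],"delta_pos":[1.2,-9.4,-0.2],"grip":0}]'
```

```text
clock: 9.0
position: [0.6401, -0.2337, 0.0296]
tool_rot: [-0.044, 0.046, -0.702, 0.71]
force: [-6.1, 1.9, 20.7]
finger_gap: -0.0002
```

```bash
python3 -m pendant '[{"dr":[0,0,0],"delta_pos":[0,0,3],"grip":0},{"dr":[0,0,0],"delta_pos":[2,2.4,4],"grip":0},{"dr":[0,0,0],"delta_pos":[3.8,4.8,3.5],"grip":0},{"dr":[0,0,0],"delta_pos":[3.8,4.8,2],"grip":0},{"dr":[0,0,0],"delta_pos":[3.8,4.8,0.7],"grip":0},{"dr":[0,0,0],"delta_pos":[3.8,4.8,0.3],"grip":0},{"dr":[0,0,0],"delta_pos":[3.8,4.8,0],"grip":0},{"dr":[0,0,0],"delta_pos":[3.8,4.8,-0.2],"grip":0},{"dr":[0,0,0],"delta_pos":[3.8,4.8,-0.2],"grip":0}]'
```

```text
clock: 9.9
position: [0.6778, -0.1866, 0.0275]
tool_rot: [-0.043, 0.046, -0.702, 0.71]
force: [0.3, 0.3, -0.4]
finger_gap: 0.0003
```

```bash
python3 -m pendant '[{"dr":[0,0,0],"delta_pos":[0,0,-0.2],"grip":0},{"dr":[0,0,0],"delta_pos":[0,0,-0.4],"grip":0},{"dr":[0,0,0],"delta_pos":[0,0,-0.4],"grip":0}]'
python3 - <<'E'
from h import *
c=wcap(); cv2.imwrite("pics/w3.png",c["image"][:,:,::-1])
E
```

```text
clock: 10.2
position: [0.679, -0.1869, 0.0259]
tool_rot: [-0.044, 0.045, -0.701, 0.71]
force: [-2.5, 1.5, 9.9]
finger_gap: 0.0001
```

View pics/w3.png

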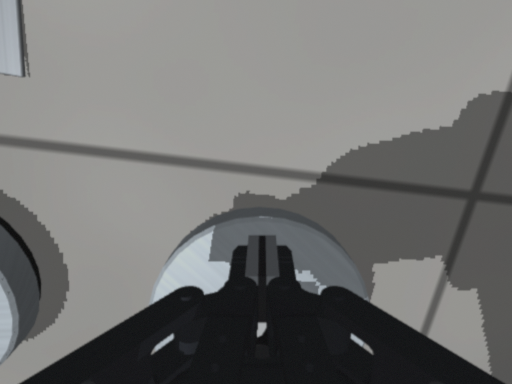

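The fingertip sits on the rim at px (262,240), and the rim has sunk to 25.9 mm at 9.9 N. This block rocks too. Next is the left block, which I'll image from closer first.

```bash
python3 -m pendant '[{"dr":[0,0,0],"delta_pos":[0,0,4],"grip":0},{"dr":[0,0,0],"delta_pos":[-1,4,7],"grip":0},{"dr":[0,0,0],"delta_pos":[-2.9,35,17],"grip":0},{"dr":[0,0,0],"delta_pos":[-2.9,35,17],"grip":0},{"dr":[0,0,0],"delta_pos":[-2.9,35,17],"grip":0},{"dr":[0,0,0],"delta_pos":[-2.9,35,17],"grip":0},{"dr":[0,0,0],"delta_pos":[-2.9,35,17],"grip":0},{"dr":[0,0,0],"delta_pos":[-2.9,35,17],"grip":0},{"dr":[0,0,0],"delta_pos":[-2.9,35,17],"grip":0},{"dr":[0,0,0],"delta_pos":[-2.9,35,17],"grip":0},{"dr":[0,0,0],"delta_pos":[-2.9,35,17],"grip":0}]'
python3 - <<'E'
from h import *
c=wcap(); cv2.imwrite("pics/w4.png",c["image"][:,:,::-1])
for b in blocks(c): print(b)
E
```

```text
clock: 11.35
position: [0.65, 0.1635, 0.1963]
tool_rot: [-0.045, 0.045, -0.701, 0.71]
force: [-0.3, -1.4, -0.7]
finger_gap: 0.0
([0.628, -0.0023], np.float64(0.0589), np.float64(0.18), [413.0, 200.0])
([0.6112, 0.1679], np.float64(0.0596), np.float64(1.33), [251.0, 198.0])
([0.7802, -0.0081], np.float64(0.0393), np.float64(3.36), [475.0, 45.0])
```

View pics/w4.png

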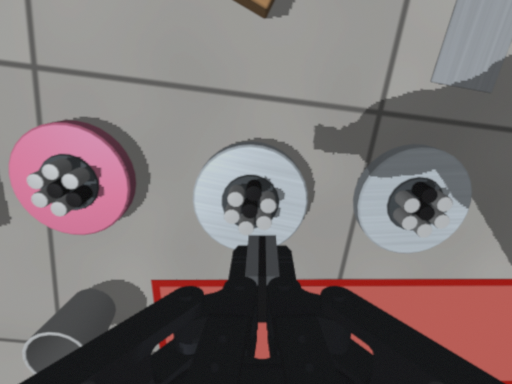

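The left block is at px (250,197) and the middle one at (413,200), which has not moved much. I'll press the left block at its +x point first.

```bash
python3 -m pendant '[{"dr":[0,0,0],"delta_pos":[0.5,1,-5],"grip":0},{"dr":[0,0,0],"delta_pos":[0.5,1,-10],"grip":0},{"dr":[0,0,0],"delta_pos":[0.5,1,-14.5],"grip":0},{"dr":[0,0,0],"delta_pos":[0.5,1,-16.1],"grip":0},{"dr":[0,0,0],"delta_pos":[0.5,1,-16.5],"grip":0},{"dr":[0,0,0],"delta_pos":[0.5,1,-16.7],"grip":0},{"dr":[0,0,0],"delta_pos":[0.5,1,-16.9],"grip":0},{"dr":[0,0,0],"delta_pos":[0.5,1,-16.9],"grip":0}]'
```

```text
clock: 12.2
position: [0.6552, 0.1689, 0.0292]
tool_rot: [-0.042, 0.044, -0.7, 0.712]
force: [-7.3, -4.0, 12.9]
finger_gap: 0.0003
```

```bash
python3 -m pendant '[{"dr":[0,0,0],"delta_pos":[0,0,4],"grip":0},{"dr":[0,0,0],"delta_pos":[-4,-0.2,4.2],"grip":0},{"dr":[0,0,0],"delta_pos":[-8.3,-0.5,4.2],"grip":0},{"dr":[0,0,0],"delta_pos":[-9.2,-0.6,4],"grip":0},{"dr":[0,0,0],"delta_pos":[-9.2,-0.6,2],"grip":0},{"dr":[0,0,0],"delta_pos":[-9.2,-0.6,0.8],"grip":0},{"dr":[0,0,0],"delta_pos":[-9.2,-0.6,0.4],"grip":0},{"dr":[0,0,0],"delta_pos":[-9.2,-0.6,0.1],"grip":0},{"dr":[0,0,0],"delta_pos":[-9.2,-0.6,-0.1],"grip":0},{"dr":[0,0,0],"delta_pos":[-9.2,-0.6,-0.2],"grip":0}]'
```

```text
clock: 13.2
position: [0.5638, 0.1626, 0.0294]
tool_rot: [-0.042, 0.043, -0.699, 0.713]
force: [-7.7, -4.9, 26.0]
finger_gap: -0.0001
```

Firm there too. L3 is next, on the +y side.

```bash
python3 -m pendant '[{"dr":[0,0,0],"delta_pos":[0,0,3],"grip":0},{"dr":[0,0,0],"delta_pos":[2,2.6,4],"grip":0},{"dr":[0,0,0],"delta_pos":[4,5.2,3.5],"grip":0},{"dr":[0,0,0],"delta_pos":[4,5.2,2],"grip":0},{"dr":[0,0,0],"delta_pos":[4,5.2,0.8],"grip":0},{"dr":[0,0,0],"delta_pos":[4,5.2,0.4],"grip":0},{"dr":[0,0,0],"delta_pos":[4,5.2,0.1],"grip":0},{"dr":[0,0,0],"delta_pos":[4,5.2,-0.1],"grip":0},{"dr":[0,0,0],"delta_pos":[4,5.2,-0.15],"grip":0}]'
```

```text
clock: 14.1
position: [0.6025, 0.2132, 0.0293]
tool_rot: [-0.041, 0.044, -0.698, 0.714]
force: [-7.9, -3.7, 17.8]
finger_gap: 0.0003
```

```bash
python3 -m pendant '[{"dr":[0,0,0],"delta_pos":[0,0,4],"grip":0},{"dr":[0,0,0],"delta_pos":[0.5,-4,4.2],"grip":0},{"dr":[0,0,0],"delta_pos":[1.0,-8.3,4.2],"grip":0},{"dr":[0,0,0],"delta_pos":[1.2,-9.3,4],"grip":0},{"dr":[0,0,0],"delta_pos":[1.2,-9.3,2],"grip":0},{"dr":[0,0,0],"delta_pos":[1.2,-9.3,0.8],"grip":0},{"dr":[0,0,0],"delta_pos":[1.2,-9.3,0.4],"grip":0},{"dr":[0,0,0],"delta_pos":[1.2,-9.3,0.1],"grip":0},{"dr":[0,0,0],"delta_pos":[1.2,-9.3,-0.1],"grip":0},{"dr":[0,0,0],"delta_pos":[1.2,-9.3,-0.15],"grip":0}]'
```

```text
clock: 15.1
position: [0.614, 0.1209, 0.0294]
tool_rot: [-0.041, 0.045, -0.698, 0.714]
force: [-5.7, -2.7, 13.6]
finger_gap: -0.0001
```

All four quadrants of the left block are firm: 29.2–29.4 mm at 13–26 N. So the left block is steady, and the middle and right ones are warped. I'll push the middle block with two spread fingers from its +x side.

```bash
python3 -m pendant '[{"dr":[0,0,0],"delta_pos":[0,0,4.5],"grip":0},{"dr":[0,0,0],"delta_pos":[3,-3,6],"grip":0},{"dr":[0,0,-0.02],"delta_pos":[9.1,-11.4,6],"grip":0},{"dr":[0,0,-0.02],"delta_pos":[9.1,-11.4,6],"grip":0.7},{"dr":[0,0,-0.02],"delta_pos":[9.1,-11.4,6],"grip":0.7},{"dr":[0,0,-0.02],"delta_pos":[9.1,-11.4,6],"grip":0.7},{"dr":[0,0,-0.02],"delta_pos":[9.1,-11.4,6],"grip":0.7},{"dr":[0,0,-0.02],"delta_pos":[9.1,-11.4,2],"grip":0.7}]'
python3 - <<'E'
from h import *
o,p,R=pose(); print(p,R.round(3),o["clock"],o["finger_gap"])
c=wcap(); cv2.imwrite("pics/w5.png",c["image"][:,:,::-1])
E
```

```text
clock: 15.9
position: [0.7094, 0.0111, 0.0556]
tool_rot: [-0.039, 0.035, -0.699, 0.714]
force: [2.0, 0.6, -0.5]
finger_gap: 0.0596
[0.7094499  0.01105487 0.05562195] [[-0.995  0.007  0.104]
 [-0.104 -0.021 -0.994]
 [-0.005 -1.     0.021]] 15.9 0.0595635588994155
```

View pics/w5.png

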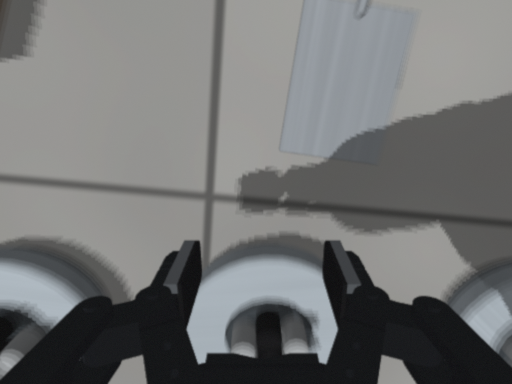

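The fingers (cols about 190 and 335) straddle the near rim of the middle block, whose top edge is at row 255, and they are clear of it. I'll descend.

```bash
python3 -m pendant '[{"dr":[0,0.02,0.02],"delta_pos":[0,-0.4,-2],"grip":0.7},{"dr":[0,0.02,0.02],"delta_pos":[0,-0.4,-4],"grip":0.7},{"dr":[0,0.02,0.02],"delta_pos":[0,-0.4,-4.5],"grip":0.7},{"dr":[0,0.02,0.02],"delta_pos":[0,-0.4,-4.5],"grip":0.7}]'
python3 - <<'E'
from h import *
o,p,R=pose(); print(p,R.round(3),o["clock"],o["finger_gap"])
c=wcap(); cv2.imwrite("pics/w6.png",c["image"][:,:,::-1])
E
```

```text
clock: 16.35
position: [0.7012, 0.007, -0.0013]
tool_rot: [-0.034, 0.055, -0.699, 0.713]
force: [-0.3, -0.1, -0.2]
finger_gap: 0.0595
[ 0.70116951  0.00704702 -0.00131112] [[-0.992 -0.03   0.126]
 [-0.125 -0.022 -0.992]
 [ 0.032 -0.999  0.018]] 16.35 0.05953419334526589
```

View pics/w6.png

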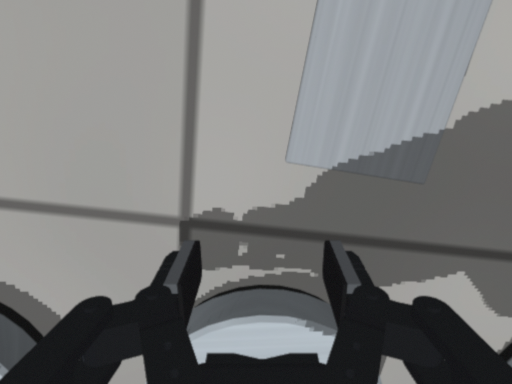

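```bash
python3 -m pendant '[{"dr":[0.02,-0.03,0],"delta_pos":[0,0,0.9],"grip":0.7},{"dr":[0.02,-0.03,0],"delta_pos":[-0.5,-0.1,1],"grip":0.7},{"dr":[0.02,-0.03,0],"delta_pos":[-1.5,-0.2,1],"grip":0.7},{"dr":[0.02,-0.03,0],"delta_pos":[-2.5,-0.3,1],"grip":0.7},{"dr":[0.02,-0.03,0],"delta_pos":[-3.5,-0.4,1],"grip":0.7},{"dr":[0.02,-0.03,0],"delta_pos":[-4.5,-0.6,1],"grip":0.7},{"dr":[0.02,-0.03,0],"delta_pos":[-5.5,-0.7,1],"grip":0.7},{"dr":[0.02,-0.03,0],"delta_pos":[-6.5,-0.8,1],"grip":0.7},{"dr":[0.02,-0.03,0],"delta_pos":[-7.5,-0.9,1],"grip":0.7},{"dr":[0.02,-0.03,0],"delta_pos":[-8.5,-1.0,1],"grip":0.7},{"dr":[0.02,-0.03,0],"delta_pos":[-9.5,-1.2,1],"grip":0.7},{"dr":[0.02,-0.03,0],"delta_pos":[-10.5,-1.3,1],"grip":0.7}]'
python3 - <<'E'
from h import *
o,p,R=pose(); print(p,R.round(3),o["clock"],o["force"])
c=wcap(); cv2.imwrite("pics/w7.png",c["image"][:,:,::-1])
E
```

```text
clock: 17.6
position: [0.5998, -0.0057, 0.0117]
tool_rot: [-0.048, 0.041, -0.705, 0.706]
force: [5.8, -0.2, 0.9]
finger_gap: 0.0596
[ 0.59984646 -0.00567939  0.01168417] [[-0.992  0.009  0.126]
 [-0.126 -0.001 -0.992]
 [-0.009 -1.     0.002]] 17.6 [ 5.77068009 -0.19749812  0.8923642 ]
```

View pics/w7.png

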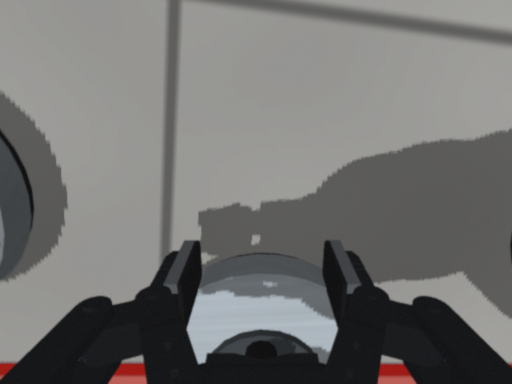

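The block is centred between the fingers (rim top at px (265,253)) and slides along with them. I'll continue onto the mat.

```bash
python3 -m pendant '[{"dr":[0,0,0],"delta_pos":[-1,-0.1,0],"grip":0.7},{"dr":[0,0,0],"delta_pos":[-2,-0.2,0],"grip":0.7},{"dr":[0,0,0],"delta_pos":[-3,-0.4,0],"grip":0.7},{"dr":[0,0,0],"delta_pos":[-4,-0.5,0],"grip":0.7},{"dr":[0,0,0],"delta_pos":[-5,-0.6,0],"grip":0.7},{"dr":[0,0,0],"delta_pos":[-6,-0.7,0],"grip":0.7},{"dr":[0,0,0],"delta_pos":[-7,-0.9,0],"grip":0.7},{"dr":[0,0,0],"delta_pos":[-8,-1,0],"grip":0.7},{"dr":[0,0,0],"delta_pos":[-9,-1.1,0],"grip":0.7},{"dr":[0,0,0],"delta_pos":[-9.8,-1.2,0],"grip":0.7},{"dr":[0,0,0],"delta_pos":[-10.4,-1.3,0],"grip":0.7},{"dr":[0,0,0],"delta_pos":[-10.8,-1.3,0],"grip":0.7},{"dr":[0,0,0],"delta_pos":[-11.1,-1.4,0],"grip":0.7},{"dr":[0,0,0],"delta_pos":[-11.1,-1.4,0],"grip":0.7}]'
python3 - <<'E'
from h import *
o,p,R=pose(); print(p,o["clock"],o["force"])
for n in("scene","side"):
    c=eyes.capture(n); cv2.imwrite(f"pics/{n}1.png",c["image"][:,:,::-1])
E
```

```text
clock: 19.05
position: [0.4849, -0.0202, 0.0109]
tool_rot: [-0.046, 0.043, -0.705, 0.707]
force: [1.6, 0.6, 1.3]
finger_gap: 0.06
[ 0.48488595 -0.02019666  0.01087595] 19.05 [1.6433604  0.58886841 1.34331162]
```

View pics/side1.png

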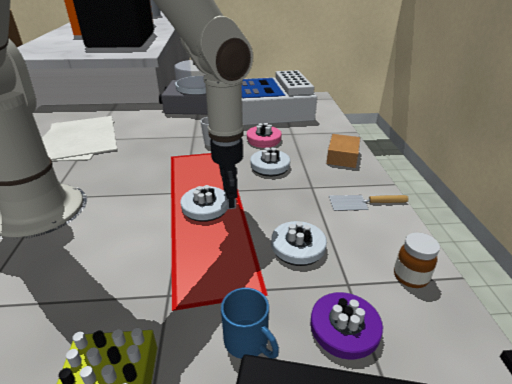

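View pics/scene1.png

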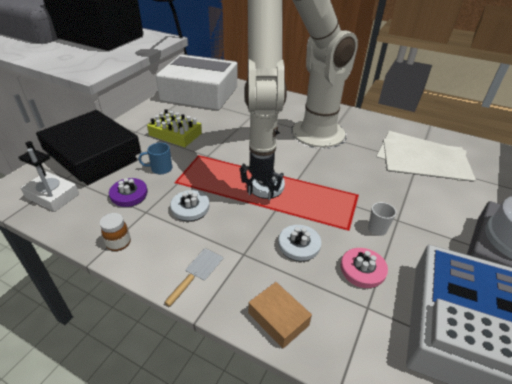

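The side view shows the block at px (205,202), fully on the red with margin on both sides. I'll back off and go round to the right block.

```bash
python3 -m pendant '[{"dr":[0,0,0],"delta_pos":[1.5,0.2,0],"grip":0.7},{"dr":[0,0,0],"delta_pos":[3,0.4,2],"grip":0.7},{"dr":[0,0,0],"delta_pos":[4,0.4,7],"grip":0.7},{"dr":[0,0,0],"delta_pos":[22.3,-16.2,8],"grip":0.7},{"dr":[0,0,0],"delta_pos":[22.3,-16.2,8],"grip":0.7},{"dr":[0,0,0],"delta_pos":[22.3,-16.2,8],"grip":0.7},{"dr":[0,0,0],"delta_pos":[22.3,-16.2,8],"grip":0.7},{"dr":[0,0,0],"delta_pos":[22.3,-16.2,8],"grip":0.7},{"dr":[0,0,0],"delta_pos":[22.3,-16.2,8],"grip":0.7},{"dr":[0,0,0],"delta_pos":[22.3,-16.2,8],"grip":0.7},{"dr":[0,0,0],"delta_pos":[22.3,-16.2,6],"grip":0.7}]'
python3 - <<'E'
from h import *
o,p,R=pose(); print(p,R.round(3),o["clock"],o["finger_gap"])
c=wcap(); cv2.imwrite("pics/w8.png",c["image"][:,:,::-1])
for b in blocks(c): print(b)
E
```

```text
clock: 20.25
position: [0.7085, -0.1805, 0.0721]
tool_rot: [-0.047, 0.043, -0.705, 0.706]
force: [1.8, 1.2, -0.6]
finger_gap: 0.0596
[ 0.70849135 -0.1804865   0.07211828] [[-0.992  0.005  0.127]
 [-0.127 -0.002 -0.992]
 [-0.005 -1.     0.002]] 20.25 0.059637905549777
([0.6438, -0.1896], np.float64(0.0549), np.float64(5.62), [262.0, 302.0])
([0.7827, -0.0566], np.float64(0.0316), np.float64(3.59), [48.0, 59.0])
```

View pics/w8.png

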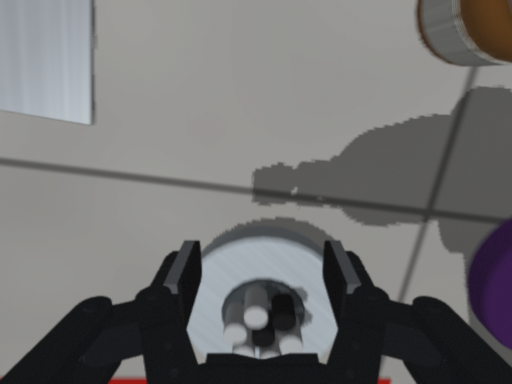

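The right block is centred between the fingers at px (265,300), and the purple decoy is clear at the right. I'll descend and push.

```bash
python3 -m pendant '[{"dr":[0,0,0],"delta_pos":[0,0,-2.5],"grip":0.7},{"dr":[0,0,0],"delta_pos":[0,0,-5],"grip":0.7},{"dr":[0,0,0],"delta_pos":[0,0,-6],"grip":0.7},{"dr":[0,0,0],"delta_pos":[0,0,-6.1],"grip":0.7},{"dr":[0,0,0],"delta_pos":[-1,-0.1,-6.1],"grip":0.7},{"dr":[0,0,0],"delta_pos":[-2,-0.2,-6.1],"grip":0.7},{"dr":[0,0,0],"delta_pos":[-3,-0.4,-6.1],"grip":0.7},{"dr":[0,0,0],"delta_pos":[-4,-0.5,-6.1],"grip":0.7},{"dr":[0,0,0],"delta_pos":[-5,-0.6,-6.1],"grip":0.7},{"dr":[0,0,0],"delta_pos":[-6,-0.7,-6.1],"grip":0.7},{"dr":[0,0,0],"delta_pos":[-7,-0.9,-6.1],"grip":0.7},{"dr":[0,0,0],"delta_pos":[-8,-1,-6.1],"grip":0.7},{"dr":[0,0,0],"delta_pos":[-9,-1.1,-6.1],"grip":0.7}]'
python3 - <<'E'
from h import *
o,p,R=pose(); print(p,R.round(3),o["clock"],o["force"])
c=wcap(); cv2.imwrite("pics/w9.png",c["image"][:,:,::-1])
E
```

```text
clock: 21.6
position: [0.6154, -0.191, 0.0062]
tool_rot: [-0.045, 0.045, -0.705, 0.706]
force: [5.9, 0.5, 1.9]
finger_gap: 0.0599
[ 0.61544475 -0.19099245  0.00617221] [[-0.992  0.     0.128]
 [-0.128 -0.001 -0.992]
 [-0.    -1.     0.001]] 21.6 [5.8800515  0.46411257 1.85379269]
```

View pics/w9.png

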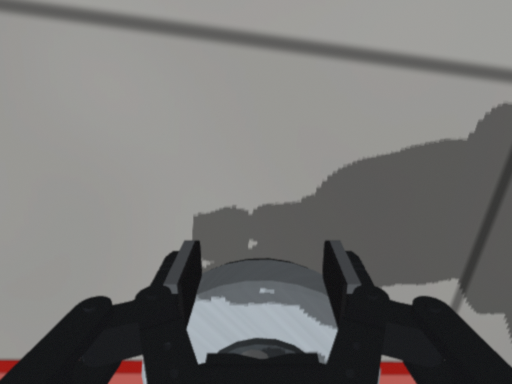

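It is in contact and sliding squarely, so I'll finish the push.

```bash
python3 -m pendant '[{"dr":[0,0,0],"delta_pos":[-1,-0.1,0.2],"grip":0.7},{"dr":[0,0,0],"delta_pos":[-2,-0.2,0.3],"grip":0.7},{"dr":[0,0,0],"delta_pos":[-3,-0.4,0.3],"grip":0.7},{"dr":[0,0,0],"delta_pos":[-4,-0.5,0.3],"grip":0.7},{"dr":[0,0,0],"delta_pos":[-5,-0.6,0.3],"grip":0.7},{"dr":[0,0,0],"delta_pos":[-6,-0.7,0.3],"grip":0.7},{"dr":[0,0,0],"delta_pos":[-7,-0.9,0.3],"grip":0.7},{"dr":[0,0,0],"delta_pos":[-8,-1,0.3],"grip":0.7},{"dr":[0,0,0],"delta_pos":[-9,-1.1,0.3],"grip":0.7},{"dr":[0,0,0],"delta_pos":[-9.7,-1.2,0.3],"grip":0.7},{"dr":[0,0,0],"delta_pos":[-10.1,-1.3,0.3],"grip":0.7},{"dr":[0,0,0],"delta_pos":[-10.3,-1.3,0.3],"grip":0.7},{"dr":[0,0,0],"delta_pos":[-10.3,-1.3,0.3],"grip":0.7}]'
python3 -m pendant '[{"dr":[0,0,0],"delta_pos":[1.5,0.2,0],"grip":0.7},{"dr":[0,0,0],"delta_pos":[3,0.4,1],"grip":0.7},{"dr":[0,0,0],"delta_pos":[6,1,5],"grip":0.7},{"dr":[0,0,0],"delta_pos":[10,3,9],"grip":0.7},{"dr":[0,0,0],"delta_pos":[14,6,13],"grip":0.7},{"dr":[0,0,0],"delta_pos":[17,13,18],"grip":0.7},{"dr":[0,0,0],"delta_pos":[17,17,23],"grip":0.7},{"dr":[0,0,0],"delta_pos":[17,17,26],"grip":0.7},{"dr":[0,0,0],"delta_pos":[17,17,26],"grip":0.7},{"dr":[0,0,0],"delta_pos":[17,17,26],"grip":0.7}]'
python3 - <<'E'
from h import *
o,p,R=pose(); print(p,o["clock"],o["force"])
c=wcap(); cv2.imwrite("pics/w10.png",c["image"][:,:,::-1])
for b in blocks(c): print(b, "s=",round(b[0][0]*.9925+b[0][1]*.122,4))
C={}
for n in("scene","side"):
    C[n]=eyes.capture(n); cv2.imwrite(f"pics/{n}2.png",C[n]["image"][:,:,::-1]); print(boxes(C[n]))
    print(blocks(C[n]))
E
```

```text
clock: 22.95
position: [0.5092, -0.2048, 0.0085]
tool_rot: [-0.043, 0.047, -0.705, 0.706]
force: [-0.0, -0.2, 0.3]
finger_gap: 0.0598
clock: 23.95
position: [0.6827, -0.0273, 0.276]
tool_rot: [0.05, -0.045, 0.706, -0.705]
force: [0.6, 0.0, -0.1]
finger_gap: 0.0598
[ 0.68267548 -0.02725928  0.27600054] 23.95 [ 0.55117816  0.01284011 -0.07837363]
([0.4088, -0.1749], np.float64(0.0034), np.float64(0.59), [331.0, 321.0]) s= 0.3844
([0.4234, -0.03], np.float64(0.0574), np.float64(0.37), [240.0, 317.0]) s= 0.4166
([0.5916, 0.1695], np.float64(0.0434), np.float64(2.51), [109.0, 185.0]) s= 0.6078
([0.8092, -0.0319], np.float64(0.032), np.float64(1.55), [279.0, 53.0]) s= 0.7992
[(188, 254, 32, 26), (280, 226, 42, 36), (489, 208, 23, 51), (251, 174, 33, 25), (201, 162, 32, 23)]
[([0.8132, -0.0057], np.float64(0.0351), np.float64(3.13), [204.0, 266.0]), ([0.6159, 0.1757], np.float64(0.0572), np.float64(0.42), [300.0, 243.0]), ([0.1982, 0.6817], np.float64(0.0133), np.float64(1.45), [503.0, 232.0]), ([0.4372, -0.0165], np.float64(0.0551), np.float64(2.74), [267.0, 185.0]), ([0.4609, -0.1974], np.float64(0.0553), np.float64(2.93), [217.0, 173.0])]
[(185, 232, 57, 46), (458, 201, 35, 43), (330, 196, 40, 16), (182, 187, 47, 34), (251, 152, 40, 23), (251, 101, 65, 21), (165, 61, 68, 37)]
[([0.45, -0.2192], np.float64(0.0572), np.float64(0.38), [213.0, 255.0]), ([-382.1115, -19.3514], np.float64(0.06), np.float64(nan), [473.0, 223.0]), ([0.7788, -0.096], np.float64(0.0553), np.float64(5.22), [350.0, 203.0]), ([0.4266, -0.0361], np.float64(0.056), np.float64(0.74), [205.0, 204.0]), ([0.6114, 0.1492], np.float64(0.0597), np.float64(3.1), [271.0, 163.0]), ([0.7168, 0.522], np.float64(0.1034), np.float64(7.3), [284.0, 113.0]), ([0.278, 1.2524], np.float64(0.04), np.float64(5.53), [196.0, 82.0])]
  return _methods._mean(a, axis=axis, dtype=dtype,
  ret = ret.dtype.type(ret / rcount)
```

View pics/w10.png

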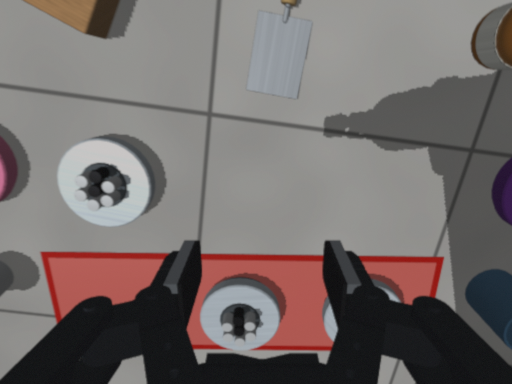

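View pics/side2.png

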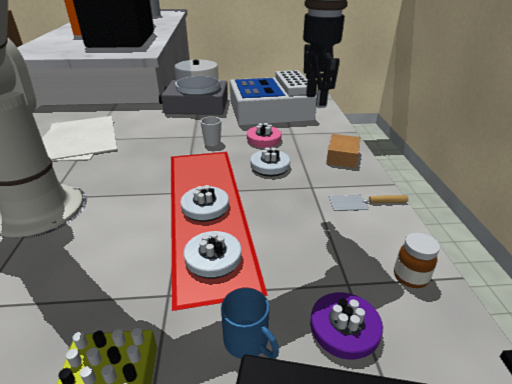

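View pics/scene2.png

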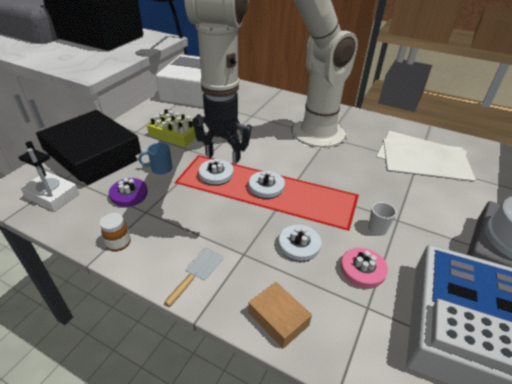

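Both warped blocks lie wholly on the mat in all three views: middle at px (205,203) and right at (213,253) in the side view. The steady block's pixel boxes match the first pictures to within 1 px, and the mug and beaker look unmoved. The arm is clear, so I'll hand in.

```bash
python3 -c "
from cell import workorder; print(workorder.finish_job())"
```

```text
the job is handed in; nothing more can be done
None
```

The job is handed in: two of the three blocks rocked and are now wholly on the red mat, and the steady one was left standing where it was. It took about 24 s of the 72 s allowed.

**Pressing**

| Block | Result | Readings |
|---|---|---|
| +y end | steady | pressed at four points 90° apart; rim stayed at 29.2–29.4 mm under 13–26 N |
| Middle | rocks | sank to 25.8 mm at 11.5 N on its −y side; +x and +y sides firm |
| −y end | rocks | sank to 25.9 mm at 9.9 N on its +x side; both y sides firm |

- **Middle block, −x side:** this point sank about 1.5 mm, in between firm and soft. That fits a soft half lying towards −y.
- **Heavier presses than needed:** one press on the middle block reached 36 N. Several presses also pushed sideways by up to 13 N.

**Sliding:** I pushed each rocking block about 0.2 m, with two spread fingers low on its side wall, without lifting it.

**Last checks:**
- Both blocks sit near the mat's centre line, with at least 20 mm of mat beyond their edges across its width.
- The steady block's position in the scene and side pictures is the same as at the start, within 1 pixel. I judged the mug and beaker unmoved by eye only.
- The fixed cameras disagreed with each other and with the wrist camera on positions by several mm, up to about 25 mm for the farthest block. I used the wrist camera and contact for the work. The final wrist picture measured only the middle block properly, so the other block's margin rests on the fixed cameras and where the push ended.

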